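# Move an ingredient tin from the carrier to the sloping rack

### The arm

A 6-joint arm with a two-finger parallel gripper is mounted at the origin on the work surface. World frame = base frame: x ahead of the robot, y to its left, z up, the work surface at z = 0. Lengths are in mm, angles in degrees, forces in N, time in s.
With the tool pointing down it reaches from about 300 to 850 mm from the base axis. Payload 4.2 kg.
Tool frame: the origin (TCP) lies at the very end of the fingers, on their centre line; the grasp point (between the pads) lies 19 mm behind it (hold_point_z is the z of the grasp point in the tool frame, in mm); z points along the fingers, y is the direction in which the jaws open and shut (so a half turn about z gives the same grasp; the last joint's range is limited). The gripper opens to 91 mm and grips with 3 to 60 N. Pads are 32 mm wide; open, the fingers measure 118 mm over their backs; the gripper's body (76 mm by 178 mm) begins 60 mm behind the grasp point.
Start: joints at [-74.542, 18.312, 89.639, -0, 72.044, -1.146], TCP at [164.315, -551.039, 213.976] pointing down, gripper open.
Joint ranges: [-177.97, 177.97], [-48.28, 115.42], [12.27, 149.76], [-77.06, 257.06], [2.81, 150.46], [-146.56, 146.56]. Speed limits (degrees/s): [147.25, 147.25, 180, 180, 180, 180].

### API

Orientations are given as [roll, pitch, yaw] about the fixed x, y, z axes, in that order (R = Rz(yaw) Ry(pitch) Rx(roll)).
In Python, from workcell import state, grab_frame, job_done, hold_point_z gives the robot as it stands. The module is installed in compiled form; this text tells all that it offers.
- The arm moves only by the shell command python3 -m creep 'ROWS' [FORCE]. ROWS is JSON, a list of rows, each a list of 7 numbers: the closure, from 0 (fully open) to 1 (shut), then the shift along the tool's x, y, z in mm, then the turn, a rotation vector about the tool's x, y, z in degrees. A call has 1 to 5 rows; each row shifts and turns the commanded pose from where the row before left it, along the tool's axes as they then stand; what a row does not reach is not made up. A row lasts 1/8 s, in which the tool goes at most 62.5 mm and 10.7 degrees, less where a joint would pass 70% of its speed; a pose out of reach is approached as far as the arm can. A call is refused whole if a number of a shift passes 62.5 or a number of a turn 10.7, either way. A call with a gripper value outside its range is refused whole. The fingers move at their own pace and stop on an object; FORCE is the grip in N (left out, the last holds). Time passes only in rows, so rows that do not move let the fingers close. It gives the time, the measured TCP pose, the force and the opening at its end, in the units of the state.
- state(): the state, without advancing time (a new reading comes with each control period).
- grab_frame(name): name is "side" or "top" or "wrist"; returns a dict with "frame" (384x512x3 uint8, red, green, blue), "fx", "fy", "cx", "cy" (pixels), "view" (4x4, takes a point from world to camera coordinates). Camera axes: x right, y down, z forward; pixel columns grow to the right and rows downward; lengths in mm; the calibration is good to about 2 mm. A picture is of the moment at which its call begins. There is no depth.
- job_done(): hands the job in, once; it reports no verdict.
The state is a dict: "time_s": time; "qpos": joint angles; "qvel": joint speeds; "effort": joint torques, N m; "ee_pos": TCP position; "ee_rot": TCP orientation; "force": force on the tool from outside, world axes, zero at the start; "torque": the same for the moment, N m; "gripper_width": finger opening in mm.
Only numpy, scipy, OpenCV 4.12 (cv2) and the standard library are available. Lean on these libraries where they do the work, as an engineer would, in place of code of your own. Each camera call takes 0.05 s, during which the arm holds its last target.

### The job

Move the flat-sided ingredient tin from the two-lane carrier to the narrow tilted rack. The carrier leaves only its two narrow sides free to grip and the rack only its two broad faces, so on the way stand the tin upright on the open bench, let go, and take it again across the broad faces. Lower it between the rack's cheeks right down onto the sloping ledge before letting go, so that it stays there lid up, flat on the ledge and back against the low back rest, and leave the brown glass jar, the bowl and the brush where they are.

Things in the scene. Friction and masses are not known exactly. Their poses are not given: they have to be found in the camera images.
- tin: Cream flat-sided tin with a bare metal lid: a plain box 64 mm (its x) by 44 mm (its y) by 110 mm tall (its z, lid up), 0.25 to 0.5 kg. Origin: centre of its underside. Broad faces: the 64 mm wide ones (facing its y); narrow sides: the 44 mm wide ones (facing its x). It starts upright in either lane of the carrier, its x along the lane; either way round is the same.
- carrier: Fixed sheet-metal carrier, two lanes open on top and at both ends. Origin: centre of its underside; lanes run along its x, their centres at y = +29.5 and -29.5 mm. Floor 12 mm thick; three upright walls 3 mm thick, 84 mm long (x), up to 118 mm high. Each lane is 56 mm wide: 6 mm free beside the tin's broad faces, no room for fingers; free at its narrow sides.
- rack: Fixed stand of the tilted rack, base plate 130 by 100 by 8 mm, origin at its underside, x to its back. On it, in the axes of bay: two upright side cheeks, inner faces at y = +40 and -40 mm, 104 mm high above the ledge, x -20 to +25 mm. The tin goes between them, narrow sides to the cheeks (tin y along bay x), 8 mm free each side, so it is held across its broad faces.
- bay: Tilted bay of the rack, fixed on it. Origin: on the sloping ledge's top, where the centre of the tin's underside belongs, 68 mm above the bench. z: square to the ledge, leaning 0.28 rad (16 deg) from vertical to the back; x: to the back, sloping down; y: left. Ledge 40 mm deep, x -18 to +22 mm (the tin overhangs 4 mm in front). Back rest: face at x = +22 mm, 40 mm high above the ledge.
- jar: Bystander: round brown glass jar, 44 mm across, 95 mm tall, upright in the carrier's other lane. Origin: centre of its underside.
- bowl: Bystander: metal bowl, 120 mm across, 50 mm high, on the bench farther out, beyond the carrier and rack. Origin: centre of its underside. The bench between the carrier and the rack is clear.
- brush: Bystander: wooden pastry brush, 180 mm long, lying on the bench along its x, near the robot's left side. Farther left and right, over 0.45 m from the middle line, stand only low fixed things (baking sheet, scale, tub).
Not all that is in view belongs to the job. What is shaped like the tin but purple or red is not meant. Leave any pink or yellow look-alike of the rack alone.

How it is judged:
By the outcome, as a careful person would: the job done as asked, in the order asked, and still so for the second after the job is handed in, with the robot touching nothing.
It also fails if it takes over 58 s, if anything falls off the work surface, if the arm or the gripper's body presses on something with over 40 N, if the wrist force passes 120 N, or if a joint passes its speed limit or range.

## Working session

There is one attempt and no reset: what is moved stays moved. The work goes in short steps, Python scripts to look and compute and a shell command to move; the robot and the scene stay as the last step left them, time stands still between calls to the robot, and variables do not carry over. Pictures are saved under pics/ and viewed, and the job is handed in when it is done.

```bash
mkdir -p pics; cat > h.py <<'E'
import numpy as np, cv2
from scipy.spatial.transform import Rotation as R
from workcell import state, grab_frame, hold_point_z
def snap(n,fn):
    g=grab_frame(n); cv2.imwrite(f'pics/{fn}.png',g['frame'][:,:,::-1]); np.savez(f'pics/{fn}.npz',**{k:np.array(v) for k,v in g.items()}); return g
def load(fn): return dict(np.load(f'pics/{fn}.npz'))
def ray(g,u,v):
    V=np.array(g['view']); d=np.array([(u-g['cx'])/g['fx'],(v-g['cy'])/g['fy'],1.]); Rm=V[:3,:3]; 
    return -Rm.T@V[:3,3], Rm.T@d
def atz(g,u,v,z):
    o,d=ray(g,u,v); return o+d*(z-o[2])/d[2]
def proj(g,p):
    V=np.array(g['view']); c=V[:3,:3]@np.array(p)+V[:3,3]; return np.array([g['fx']*c[0]/c[2]+g['cx'],g['fy']*c[1]/c[2]+g['cy']])
def crop(fn,x0,y0,x1,y1,s,out):
    im=cv2.imread(f'pics/{fn}.png')[y0:y1,x0:x1]; cv2.imwrite(f'pics/{out}.png',cv2.resize(im,None,fx=s,fy=s,interpolation=cv2.INTER_CUBIC))
E
python3 - <<'E'
from h import *
print(state(),hold_point_z)
a=snap('top','top0');b=snap('side','side0')
for g in(a,b): print(g['fx'],np.round(g['view'],3).tolist())
h=np.hstack([cv2.imread('pics/top0.png')]); 
E
```

```text
{'time_s': 0.0, 'qpos': array([-7.45396034e+01,  1.83517052e+01,  8.97061841e+01,  3.15637237e-04,
        7.20425874e+01, -1.14576012e+00]), 'qvel': array([-0.02017701,  0.02750246,  0.02612408,  0.08501708,  0.09213539,
       -0.01265506]), 'effort': array([-2.44888957e-03, -4.12459767e+01, -2.31972009e+01,  7.26746977e-02,
        4.56955098e-02, -1.48418130e-04]), 'ee_pos': array([ 164.20141177, -550.53749687,  213.12113194]), 'ee_rot': array([-1.79899549e+02, -2.30915580e-03,  1.66060571e+01]), 'force': array([-0.81436164, -0.19335967, -0.34631102]), 'torque': array([-0.05741696, -0.03059941,  0.04239189]), 'gripper_width': 91.07046131907103} -18.8
446.33775572774823 [[-0.009, -1.0, -0.005, -4.27], [-0.996, 0.009, -0.086, 477.183], [0.086, 0.004, -0.996, 1256.404], [0.0, 0.0, 0.0, 1.0]]
386.5861630811996 [[-0.992, -0.127, -0.0, 499.95], [-0.086, 0.674, -0.733, 117.362], [0.093, -0.727, -0.68, 1230.964], [0.0, 0.0, 0.0, 1.0]]
```

View pics/top0.png

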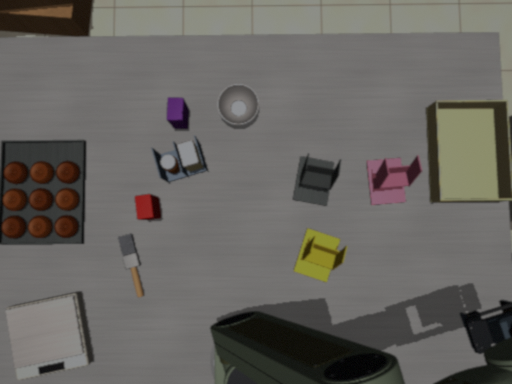

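View pics/side0.png

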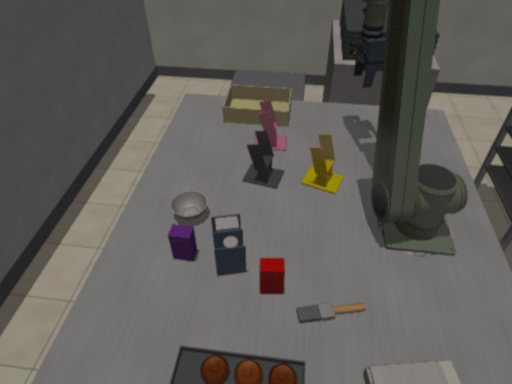

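```bash
python3 - <<'E'
from h import *
crop('top0',140,120,230,190,8,'c1'); crop('top0',280,140,360,215,8,'c2'); crop('side0',195,195,275,285,6,'c3'); crop('side0',235,120,295,195,7,'c4')
E
```

```text
(no output)
```

View pics/c1.png

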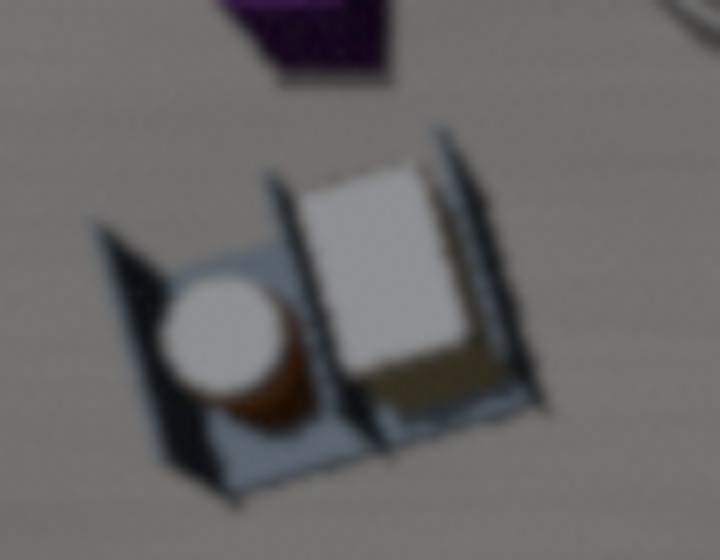

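View pics/c2.png

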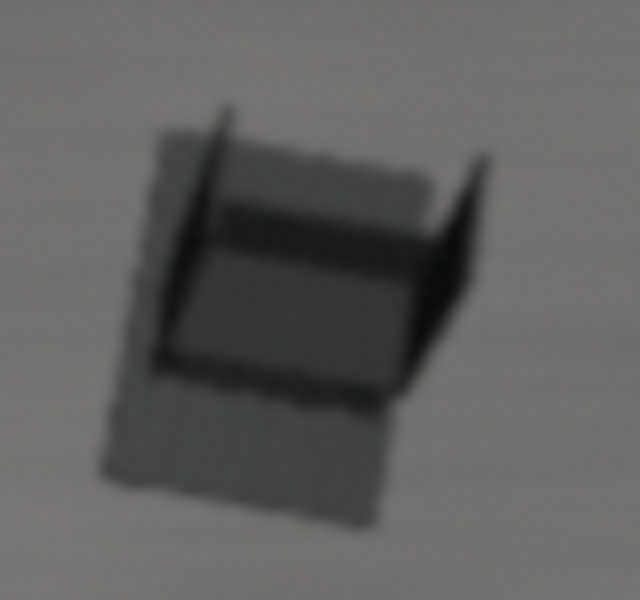

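View pics/c3.png

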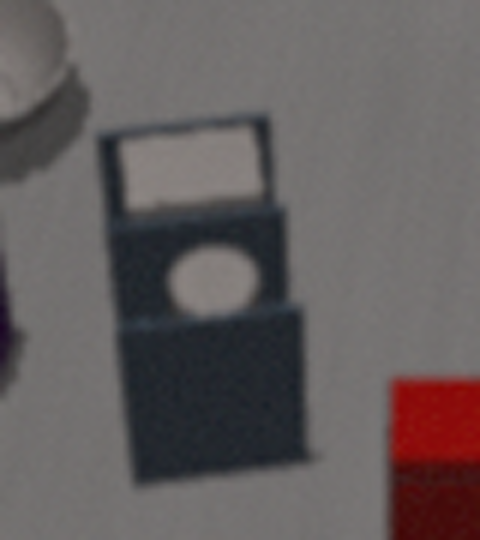

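View pics/c4.png

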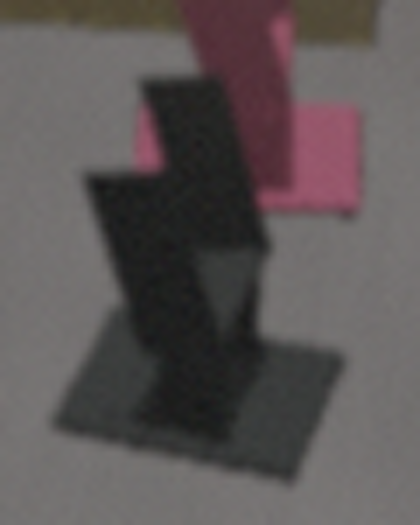

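```bash
cat > fit.py <<'E'
from h import *
from scipy.optimize import least_squares
T=load('top0');S=load('side0')
def up(l,x0,y0,s): return [((u+.5)/s-.5+x0,(v+.5)/s-.5+y0) for u,v in l]
lid=up([(300,195),(415,165),(470,335),(350,372)],140,120,8)
P=[atz(T,u,v,122)[:2] for u,v in lid]; print('lid',np.round(P,1).tolist(), np.mean(P,0))
for i in range(4): print(np.linalg.norm(P[i]-P[i-1]),np.degrees(np.arctan2(*(P[i]-P[i-1])[::-1])))
lids=up([(120,140),(255,127),(265,197),(125,212)],195,195,6)
Q=[atz(S,u,v,122)[:2] for u,v in lids]; print('side lid',np.round(Q,1).tolist(),np.mean(Q,0))
base=up([(160,130),(435,180),(378,528),(100,478)],280,140,8)
B=[atz(T,u,v,8)[:2] for u,v in base]; print('base',np.round(B,1).tolist(),np.mean(B,0))
for i in range(4): print(np.linalg.norm(B[i]-B[i-1]),np.degrees(np.arctan2(*(B[i]-B[i-1])[::-1])))
bs=up([(115,305),(345,355),(295,483),(55,428)],235,120,7)
C=[atz(S,u,v,8)[:2] for u,v in bs]; print('side base',np.round(C,1).tolist(),np.mean(C,0))
E
python3 fit.py
```

```text
lid [[592.3, 191.8], [602.1, 153.6], [544.9, 135.2], [532.9, 174.9]] [568.04399094 163.87465529]
61.823179566520736 15.871291747977283
39.42881070555869 -75.71227321913985
60.10521791061997 -162.172100696659
41.4712073343888 106.78786161873991
side lid [[607.2, 152.8], [545.5, 136.4], [533.6, 179.5], [595.6, 196.6]] [570.44972338 166.34014764]
base [[575.8, -144.7], [556.6, -244.0], [430.5, -220.5], [449.4, -120.8]] [ 503.06290677 -182.49958232]
128.67344962013365 -10.676019191945809
101.21213513674397 -100.97636185602795
128.27250699853388 169.42428642620777
101.43538897853269 79.25088400505514
side base [[560.3, -244.2], [434.4, -218.1], [451.5, -115.6], [576.8, -141.4]] [ 505.74807324 -179.83871969]
```

```bash
cat > ov.py <<'E'
from h import *
def bayT(bx,by,yaw):
    return R.from_euler('z',yaw,degrees=True)*R.from_euler('y',0.28), np.array([bx,by,68.])
def overlay(fn,x0,y0,x1,y1,s,out,bx,by,yaw):
    g=load(fn); Rb,t=bayT(bx,by,yaw)
    crop(fn,x0,y0,x1,y1,s,out); im=cv2.imread(f'pics/{out}.png')
    def line(a,b,c):
        p=[tuple(int(q) for q in np.round((proj(g,Rb.apply(z)+t)-[x0,y0]+.5)*s-.5)) for z in (a,b)]
        cv2.line(im,p[0],p[1],c,1)
    for y in(40,-40):
        q=[(-20,y,0),(25,y,0),(25,y,104),(-20,y,104)]
        for i in range(4): line(q[i-1],q[i],(0,255,0))
    q=[(-18,40,0),(22,40,0),(22,-40,0),(-18,-40,0)]
    for i in range(4): line(q[i-1],q[i],(0,0,255))
    line((22,-40,40),(22,40,40),(255,255,0))
    cv2.imwrite(f'pics/{out}.png',im)
E
python3 - <<'E'
from ov import *
yaw=-10.9
c,s=np.cos(np.radians(yaw)),np.sin(np.radians(yaw))
d=0
overlay('top0',280,140,360,215,8,'o1',503+d*c,-182.5+d*s,yaw)
overlay('side0',235,120,295,195,7,'o2',505.5+d*c,-180+d*s,yaw)
a=cv2.imread('pics/o1.png');b=cv2.imread('pics/o2.png')
E
```

```text
(no output)
```

View pics/o1.png

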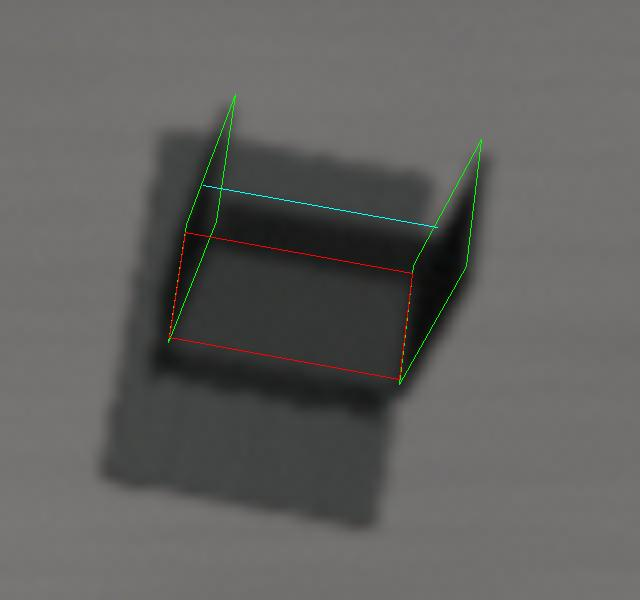

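View pics/o2.png

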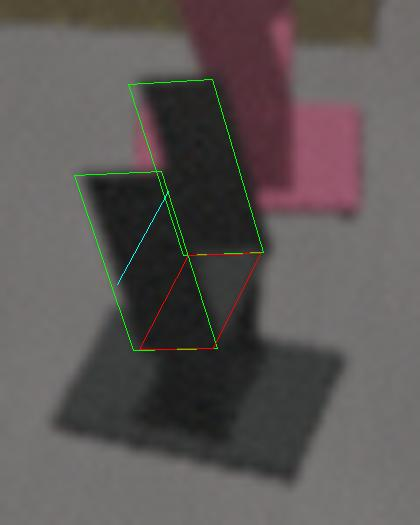

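```bash
python3 - <<'E'
from ov import *
yaw=-10.9
c,s=np.cos(np.radians(yaw)),np.sin(np.radians(yaw))
d=-5
print(504+d*c,-181.2+d*s)
overlay('top0',280,140,360,215,7,'o1',503+d*c,-182.7+d*s,yaw)
overlay('side0',235,120,295,195,7,'o2',505.5+d*c,-180+d*s,yaw)
a=cv2.imread('pics/o1.png');b=cv2.imread('pics/o2.png')
b=b[:525,:230]
cv2.imwrite('pics/o3.png',np.hstack([a[:525],b]))
E
```

```text
499.0902064365178 -180.25452278505054
```

View pics/o3.png

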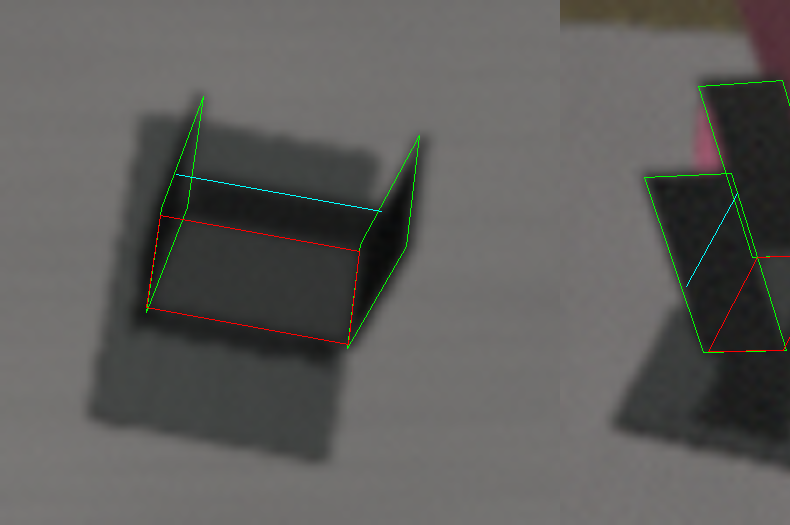

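```bash
cat > plan.py <<'E'
from h import *
def plan(pos,rpy,n,g=0,cur=None):
    s=state(); p=np.array(s['ee_pos']) if cur is None else np.array(cur[0]); r=R.from_euler('xyz',s['ee_rot'] if cur is None else cur[1],degrees=True)
    rt=R.from_euler('xyz',rpy,degrees=True); rv=(r.inv()*rt).as_rotvec(degrees=True)
    st=R.from_rotvec(rv/n,degrees=True); dp=(np.array(pos)-p)/n
    rows=[]
    for i in range(n):
        rows.append([g]+[float(round(x,1)) for x in r.inv().apply(dp)]+[float(round(x,2)) for x in rv/n]); r=r*st
    print('rot total',np.round(rv,1),'dist',np.linalg.norm(dp)*n)
    for i in range(0,n,5): print(str(rows[i:i+5]).replace(' ',''))
E
python3 - <<'E'
from plan import *
plan([569,165,255],[180,0,105.8],18)
E
```

```text
rot total [ -0.1  -0.1 -89.2] dist 823.2037359810524
[[0,32.9,-31.7,-2.3,-0.0,-0.0,-4.96],[0,35.5,-28.7,-2.3,-0.0,-0.0,-4.96],[0,37.9,-25.5,-2.3,-0.0,-0.0,-4.96],[0,39.9,-22.2,-2.3,-0.0,-0.0,-4.96],[0,41.7,-18.6,-2.3,-0.0,-0.0,-4.96]]
[[0,43.2,-15.0,-2.3,-0.0,-0.0,-4.96],[0,44.3,-11.2,-2.3,-0.0,-0.0,-4.96],[0,45.1,-7.3,-2.3,-0.0,-0.0,-4.96],[0,45.5,-3.4,-2.3,-0.0,-0.0,-4.96],[0,45.7,0.6,-2.3,-0.0,-0.0,-4.96]]
[[0,45.5,4.5,-2.3,-0.0,-0.0,-4.96],[0,44.9,8.4,-2.3,-0.0,-0.0,-4.96],[0,44.0,12.3,-2.3,-0.0,-0.0,-4.96],[0,42.8,16.0,-2.3,-0.0,-0.0,-4.96],[0,41.2,19.6,-2.3,-0.0,-0.0,-4.96]]
[[0,39.4,23.1,-2.3,-0.0,-0.0,-4.96],[0,37.2,26.4,-2.3,-0.0,-0.0,-4.96],[0,34.8,29.6,-2.3,-0.0,-0.0,-4.96]]
```

Candidates in the top image:
- **Tin shapes:** the cream tin with a metal lid is at (190,153). The purple block at (177,112) and red block at (148,207) aren't meant, and the jar is at (169,162).
- **Racks:** the dark grey rack is at (316,180). The pink one at (390,180) and yellow one at (322,255) are look-alikes.

I choose the cream tin and the grey rack. The close crop c1 shows the cream side and bare lid in the right-hand lane.

```bash
python3 -m creep '[[0,33,-32,-2.5,0,0,-5],[0,35.5,-29,-2.5,0,0,-5],[0,38,-25.5,-2.5,0,0,-5],[0,40,-22,-2.5,0,0,-5],[0,42,-18.5,-2.5,0,0,-5]]' 30
python3 -m creep '[[0,43,-15,-2,0,0,-5],[0,44.5,-11,-2,0,0,-5],[0,45,-7.5,-2,0,0,-5],[0,45.5,-3.5,-2,0,0,-5],[0,45.5,0.5,-2,0,0,-5]]'
python3 -m creep '[[0,45.5,4.5,-2.5,0,0,-5],[0,45,8.5,-2.5,0,0,-5],[0,44,12.5,-2.5,0,0,-5],[0,43,16,-2.5,0,0,-5],[0,41,19.5,-2.5,0,0,-5]]'
python3 -m creep '[[0,39.5,23,-2.5,0,0,-5],[0,37,26.5,-2.5,0,0,-5],[0,35,29.5,-2.5,0,0,-5],[0,0,0,0,0,0,0]]'
python3 - <<'E'
from h import *
g=snap('wrist','w1'); s=state(); print(s['time_s'],s['ee_pos'],s['ee_rot'],s['force'],s['qpos']); print(np.round(g['view'],3),g['fx'])
E
```

```text
time_s: 0.72
ee_pos: [277.3, -350.0, 226.3]
ee_rot: [-180.0, -0.0, 41.7]
force: [0.7, -0.3, -0.7]
gripper_width: 91.1
time_s: 1.35
ee_pos: [388.3, -150.8, 236.3]
ee_rot: [-180.0, 0.0, 66.8]
force: [1.1, -0.5, -0.4]
gripper_width: 91.2
time_s: 1.98
ee_pos: [499.1, 49.1, 248.7]
ee_rot: [-180.0, 0.0, 91.8]
force: [0.1, -0.3, 0.2]
gripper_width: 91.2
time_s: 2.48
ee_pos: [565.4, 170.2, 255.3]
ee_rot: [-180.0, -0.0, 106.8]
force: [-0.4, -1.3, 0.3]
gripper_width: 91.1
2.525 [564.48458986 168.63590934 255.39782655] [-1.79886991e+02  2.20041535e-02  1.06691663e+02] [-0.64211369 -0.70658136  0.04778465] [ 1.55285081e+01  1.84075770e+01  8.35088361e+01 -2.48184121e-02
  7.81961265e+01 -1.15803241e+00]
[[ 9.57000e-01  2.90000e-01 -1.00000e-03 -5.90404e+02]
 [ 2.79000e-01 -9.22000e-01  2.69000e-01 -4.26450e+01]
 [ 7.70000e-02 -2.58000e-01 -9.63000e-01  4.31170e+02]
 [ 0.00000e+00  0.00000e+00  0.00000e+00  1.00000e+00]] 298.86407825722495
```

View pics/w1.png

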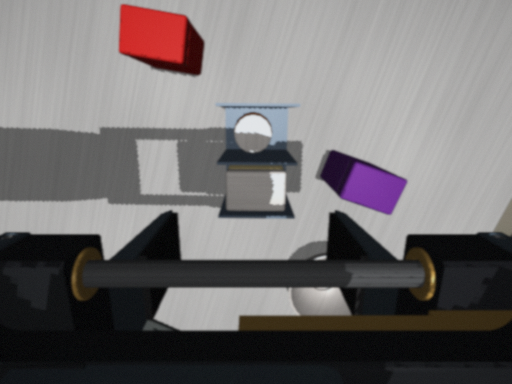

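```bash
python3 - <<'E'
from h import *
crop('w1',205,90,310,225,5.5,'w1c')
E
```

```text
(no output)
```

View pics/w1c.png

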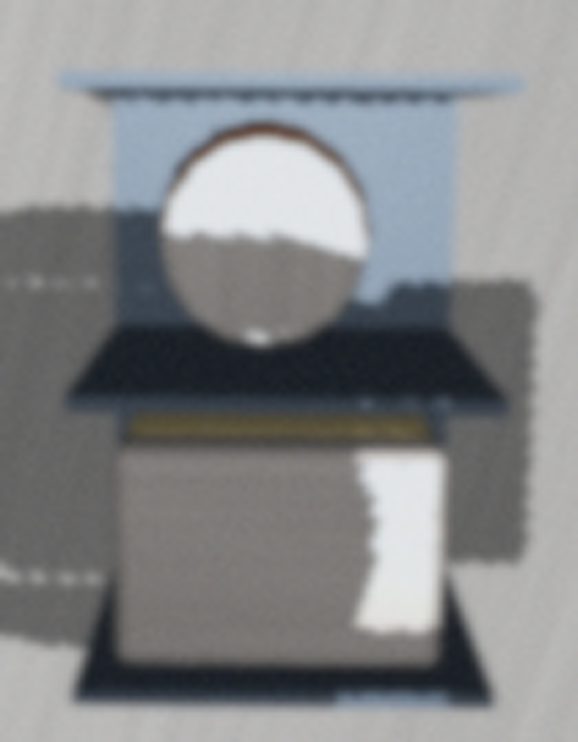

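```bash
python3 - <<'E'
from h import *
g=load('w1')
def up(l,x0,y0,s): return [((u+.5)/s-.5+x0,(v+.5)/s-.5+y0) for u,v in l]
P=np.array([atz(g,u,v,122)[:2] for u,v in up([(120,445),(446,448),(440,666),(117,663)],205,90,5.5)])
print(P.round(1).tolist(),P.mean(0))
for i in range(4): print(np.linalg.norm(P[i]-P[i-1]),np.degrees(np.arctan2(*(P[i]-P[i-1])[::-1])))
W=np.array([atz(g,u,v,118)[:2] for u,v in up([(68,408),(505,408),(490,702),(75,700),(60,75),(525,75)],205,90,5.5)]);print(W.round(1).tolist())
for i in (0,2,4):
  d=W[i+1]-W[i]; print(np.linalg.norm(d),np.degrees(np.arctan2(d[1],d[0])))
E
```

```text
[[534.8, 176.1], [593.7, 193.3], [606.4, 151.9], [545.8, 134.2]] [570.1938877  163.87453972]
43.334792292852086 104.6905928308024
61.3497250194073 16.321147438636213
43.33590107213791 -73.02823264606425
63.07489426115582 -163.69326105704434
[[523.4, 179.2], [602.6, 203.2], [619.1, 146.4], [539.9, 122.8], [506.4, 237.3], [586.3, 261.5]]
82.78431920256092 16.855839587424327
82.62429325657077 -163.4228437298881
83.48817239658761 16.840723967388936
```

```bash
python3 -m creep '[[0,-6.5,3.5,30,0,0,0.2],[0,0,0,45,0,0,0],[0,0,0,40,0,0,0],[0,0,0,0,0,0,0],[0,0,0,0,0,0,0]]'
python3 - <<'E'
from h import *
g=snap('wrist','w2'); s=state(); print(s['time_s'],s['ee_pos'],s['ee_rot'],s['force'])
for q in [(534.8,176.1,122),(545.8,134.2,122)]: print(proj(g,q))
E
```

```text
time_s: 3.15
ee_pos: [570.6, 162.1, 143.1]
ee_rot: [179.9, 0.0, 106.3]
force: [-1.0, 0.1, 0.5]
gripper_width: 91.3
3.2 [570.96129537 162.40842649 143.62439111] [1.79787472e+02 1.58495450e-02 1.06361335e+02] [ 0.29772421 -0.22900237  0.40838118]
[206.90646666 190.63402879]
[207.65082957 249.97328119]
```

View pics/w2.png

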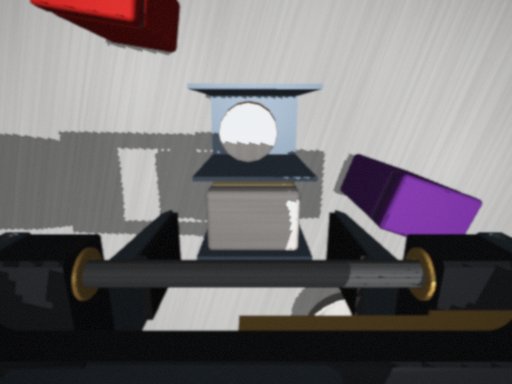

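```bash
python3 -m creep '[[0,1.5,0,30,0,0,0],[0,0,0,25,0,0,0],[0,0,0,20,0,0,0],[0.6,0,0,0,0,0,0],[0.6,0,0,0,0,0,0]]' 30
python3 -m creep '[[0.6,0,0,0,0,0,0],[0.6,0,0,0,0,0,0],[0.6,0,0,0,0,0,0]]' 30
python3 - <<'E'
from h import *
s=state(); print(s['time_s'],s['ee_pos'],s['ee_rot'],s['force'],s['gripper_width'])
E
```

```text
time_s: 3.82
ee_pos: [570.7, 164.3, 68.3]
ee_rot: [179.8, 0.0, 106.4]
force: [-0.0, -0.2, 1.1]
gripper_width: 73.7
time_s: 4.2
ee_pos: [570.2, 164.2, 68.0]
ee_rot: [179.9, 0.0, 106.4]
force: [-0.6, -0.4, 6.7]
gripper_width: 63.9
4.2 [570.16142362 164.1617442   68.00021418] [1.79865069e+02 1.41159246e-02 1.06404735e+02] [-0.62553158 -0.44839585  6.74580531] 63.911717819276916
```

```bash
python3 -m creep '[[0.6,0,0,-10,0,0,0],[0.6,0,0,-25,0,0,0],[0.6,0,0,-40,0,0,0],[0.6,0,0,-40,0,0,0],[0.6,0,0,-25,0,0,0]]' 35
python3 - <<'E'
from plan import *
s=state(); print(s['time_s'],s['ee_pos'],s['force'],s['gripper_width'])
plan([500,-5,208],[180,0,124],5,0.6)
snap('side','s2')
crop('s2',180,160,300,290,5,'s2c')
E
```

```text
time_s: 4.82
ee_pos: [569.7, 164.2, 208.7]
ee_rot: [179.9, 0.0, 106.4]
force: [-0.2, 0.8, -2.8]
gripper_width: 63.6
4.825 [569.71666324 164.15447364 208.67079778] [-0.16102504  0.81442912 -2.83406742] 63.598915714760274
rot total [  0.1   0.  -17.6] dist 182.9592825044556
[[0.6,-28.5,-22.9,0.1,0.03,0.0,-3.52],[0.6,-27.1,-24.6,0.1,0.03,0.0,-3.52],[0.6,-25.5,-26.3,0.1,0.03,0.0,-3.52],[0.6,-23.8,-27.8,0.1,0.03,0.0,-3.52],[0.6,-22.1,-29.2,0.1,0.03,0.0,-3.52]]
```

View pics/s2c.png

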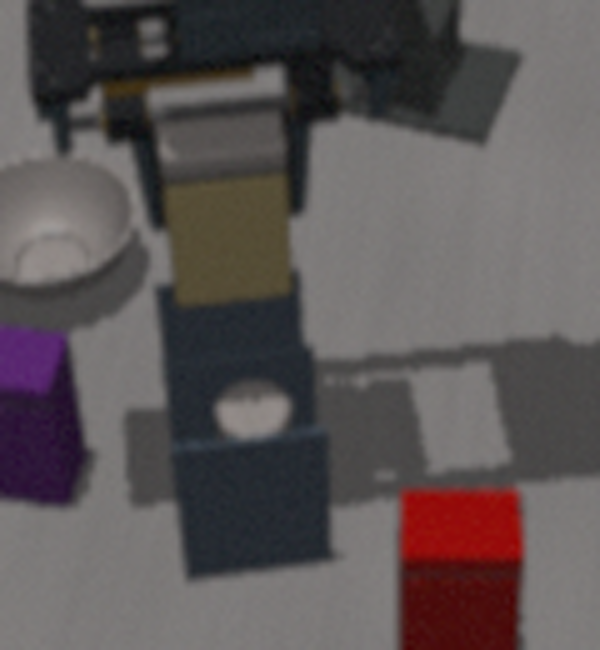

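```bash
python3 - <<'E'
from plan import *
plan([490,-10,208],[180,0,169.1],7,0.6)
E
```

```text
rot total [  0.4   0.3 -62.7] dist 192.53908657174648
[[0.6,-20.6,-18.2,0.4,0.06,0.04,-8.96],[0.6,-17.6,-21.2,0.4,0.06,0.04,-8.96],[0.6,-14.1,-23.6,0.4,0.06,0.04,-8.96],[0.6,-10.2,-25.5,0.4,0.06,0.04,-8.96],[0.6,-6.1,-26.8,0.5,0.06,0.04,-8.96]]
[[0.6,-1.9,-27.4,0.5,0.06,0.04,-8.96],[0.6,2.4,-27.4,0.5,0.06,0.04,-8.96]]
```

```bash
python3 -m creep '[[0.6,-20.5,-18,0,0,0,-9],[0.6,-17.5,-21,0,0,0,-9],[0.6,-14,-23.5,0,0,0,-9],[0.6,-10,-25.5,0,0,0,-9],[0.6,-6,-27,0,0,0,-9]]'
python3 -m creep '[[0.6,-2,-27.5,0,0,0,-9],[0.6,2.5,-27.5,0,0,0,-9],[0.6,0,0,0,0,0,0]]'
python3 -m creep '[[0.6,0,0,40,0,0,0],[0.6,0,0,50,0,0,0],[0.6,0,0,40,0,0,0],[0.6,0,0,10,0,0,0],[0.6,0,0,0,0,0,0]]'
python3 - <<'E'
from h import *
s=state(); print(s['time_s'],s['ee_pos'],s['ee_rot'],s['force'],s['gripper_width'])
E
```

```text
time_s: 5.5
ee_pos: [510.5, 39.0, 205.6]
ee_rot: [-179.9, -0.1, 151.7]
force: [0.5, -0.6, -3.1]
gripper_width: 64.1
time_s: 5.88
ee_pos: [487.3, -11.5, 205.8]
ee_rot: [-180.0, -0.1, 169.2]
force: [-0.9, 0.7, -2.1]
gripper_width: 63.6
time_s: 6.5
ee_pos: [489.1, -10.0, 66.5]
ee_rot: [180.0, -0.0, 169.4]
force: [-0.2, 0.7, -2.6]
gripper_width: 64.2
6.5 [489.06127532 -10.01940168  66.50054538] [ 1.79997081e+02 -7.29677452e-03  1.69390076e+02] [-0.22273425  0.67954233 -2.55731362] 64.24512002480274
```

```bash
python3 -m creep '[[0.6,0,0,5,0,0,0],[0.6,0,0,3,0,0,0],[0.6,0,0,1,0,0,0],[0.6,0,0,0,0,0,0]]'
python3 -m creep '[[0.6,0,0,1,0,0,0],[0.6,0,0,0,0,0,0]]'
```

```text
time_s: 7.0
ee_pos: [488.7, -10.4, 57.7]
ee_rot: [-180.0, 0.0, 169.4]
force: [-0.4, 0.8, -3.1]
gripper_width: 63.8
time_s: 7.25
ee_pos: [488.5, -10.4, 56.4]
ee_rot: [-180.0, -0.0, 169.4]
force: [-1.0, 0.4, -3.3]
gripper_width: 63.8
```

```bash
python3 -m creep '[[0.6,0,0,0.5,0,0,0],[0.6,0,0,0,0,0,0]]'
python3 -m creep '[[0.6,0,0,0.5,0,0,0],[0.6,0,0,0,0,0,0]]'
```

```text
time_s: 7.5
ee_pos: [488.7, -10.4, 56.0]
ee_rot: [-180.0, 0.0, 169.4]
force: [-0.2, -0.2, -1.7]
gripper_width: 64.0
time_s: 7.75
ee_pos: [488.7, -10.4, 56.0]
ee_rot: [-180.0, 0.0, 169.4]
force: [-1.8, 0.9, 5.9]
gripper_width: 64.1
```

```bash
python3 -m creep '[[0.3,0,0,0,0,0,0],[0,0,0,0,0,0,0],[0,0,0,0,0,0,0],[0,0,0,0,0,0,0]]'
python3 -m creep '[[0,0,0,-10,0,0,0],[0,0,0,-30,0,0,0],[0,0,0,-45,0,0,0],[0,0,0,-10,0,0,0]]'
python3 -m creep '[[0,0,0,0,0,0,10],[0,0,0,0,0,0,10],[0,0,0,0,0,0,10],[0,0,0,0,0,0,10],[0,0,0,0,0,0,10]]'
python3 -m creep '[[0,0,0,0,0,0,10],[0,0,0,0,0,0,10],[0,0,0,0,0,0,10],[0,0,0,0,0,0,10],[0,0,0,0,0,0,0]]'
python3 - <<'E'
from h import *
g=snap('wrist','w3'); snap('side','s3'); s=state(); print(s['time_s'],s['ee_pos'],s['ee_rot'],s['force'],s['qpos'])
crop('s3',180,100,330,250,4,'s3c')
E
```

```text
time_s: 8.25
ee_pos: [488.7, -10.4, 55.3]
ee_rot: [-180.0, 0.0, 169.4]
force: [-0.4, 0.2, -0.3]
gripper_width: 90.2
time_s: 8.75
ee_pos: [490.6, -10.5, 153.8]
ee_rot: [180.0, 0.4, 169.4]
force: [-0.0, -0.1, 0.4]
gripper_width: 91.3
time_s: 9.38
ee_pos: [488.1, -10.4, 150.0]
ee_rot: [-179.9, -0.0, 119.1]
force: [-0.6, 0.9, -0.9]
gripper_width: 91.4
time_s: 10.0
ee_pos: [488.2, -10.4, 150.0]
ee_rot: [-179.9, 0.0, 79.5]
force: [-0.8, -0.6, -0.3]
gripper_width: 91.3
10.1 [488.29732975 -10.38345193 150.17067458] [-1.79958699e+02  1.19582429e-02  7.95587193e+01] [-0.22725416 -0.13941674 -0.21213286] [-2.56314284e+00  1.36347237e+01  1.06244641e+02 -7.12935151e-03
  6.01631864e+01  7.88169154e+00]
```

View pics/w3.png

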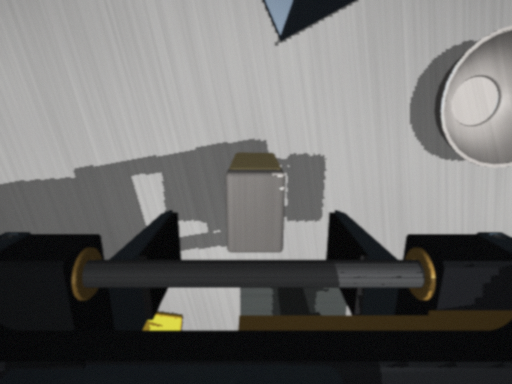

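View pics/s3c.png

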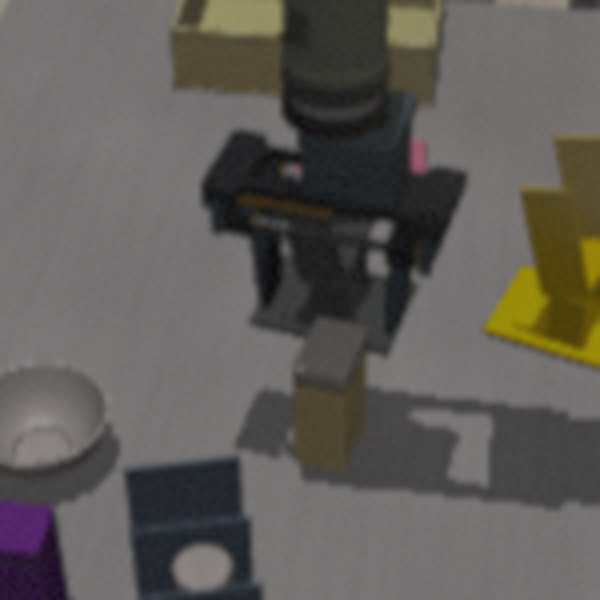

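```bash
python3 - <<'E'
from h import *
g=load('w3')
P=np.array([atz(g,u,v,110)[:2] for u,v in [(228,171.5),(284,171.5),(282.5,251),(228,251)]]);print(P.round(1).tolist(),P.mean(0))
for i in range(4): print(np.linalg.norm(P[i]-P[i-1]),np.degrees(np.arctan2(*(P[i]-P[i-1])[::-1])))
E
```

```text
[[476.7, 24.9], [516.2, 17.7], [505.4, -44.1], [463.9, -36.5]] [490.55554104  -9.50721111]
62.74183514293781 78.2785927205435
40.20216599490004 -10.403973238326877
62.708646165847604 -99.88608388757456
42.21150933720028 169.62204098298596
```

```bash
python3 -m creep '[[0,0.5,1,30,0,0,0],[0,0,0,35,0,0,0],[0,0,0,20,0,0,0],[0,0,0,7,0,0,0],[0,0,0,0,0,0,0]]'
python3 -m creep '[[0.8,0,0,0,0,0,0],[0.8,0,0,0,0,0,0],[0.8,0,0,0,0,0,0],[0.8,0,0,0,0,0,0],[0.8,0,0,0,0,0,0]]' 35
python3 -m creep '[[0.8,0,0,0,0,0,0],[0.8,0,0,0,0,0,0]]' 35
```

```text
time_s: 10.72
ee_pos: [489.7, -10.1, 58.4]
ee_rot: [-180.0, 0.0, 79.5]
force: [-0.2, 0.4, -0.3]
gripper_width: 91.2
time_s: 11.35
ee_pos: [489.6, -10.1, 58.5]
ee_rot: [-180.0, 0.0, 79.4]
force: [-2.2, 0.8, 0.8]
gripper_width: 43.8
time_s: 11.6
ee_pos: [489.7, -10.1, 58.5]
ee_rot: [180.0, 0.0, 79.4]
force: [0.8, 0.4, 1.4]
gripper_width: 44.0
```

```bash
python3 -m creep '[[0.8,0,0,-10,0,0,0],[0.8,0,0,-40,0,0,0],[0.8,0,0,-50,0,0,0],[0.8,0,0,-50,0,0,0],[0.8,0,0,-40,0,0,0]]' 40
cat > bay.py <<'E'
from plan import *
def tgt(h,dx=0,dy=0,b=(499,-180,68),yaw=-10.9,tz=58.4):
    Rb=R.from_euler('z',yaw,degrees=True)*R.from_euler('y',0.28)
    Rt=Rb*R.from_euler('z',90,degrees=True)*R.from_euler('x',180,degrees=True)
    return Rb.apply([dx,dy,tz+h])+np.array(b), Rt.as_euler('xyz',degrees=True)
def inbay(b=(499,-180,68),yaw=-10.9,tz=58.4):
    s=state(); Rb=R.from_euler('z',yaw,degrees=True)*R.from_euler('y',0.28); Rt=R.from_euler('xyz',s['ee_rot'],degrees=True)
    p=np.array(s['ee_pos'])+Rt.apply([0,0,tz]); return Rb.inv().apply(p-b), (Rb.inv()*Rt*(R.from_euler('z',90,degrees=True)*R.from_euler('x',180,degrees=True)).inv()).as_rotvec(degrees=True), s['force'], s['gripper_width']
E
python3 - <<'E'
from bay import *
p,r=tgt(130,-4); print(p,r); print(inbay())
plan(p,r,5,0.8)
E
```

```text
time_s: 12.22
ee_pos: [489.6, -10.1, 250.9]
ee_rot: [179.9, -0.0, 79.4]
force: [1.3, 0.1, -2.7]
gripper_width: 43.9
[ 546.35121023 -189.11840585  250.16826717] [-163.95718174    0.           79.1       ]
(array([-74.07551252, 165.07765252, 108.20619815]), array([ -0.0340957 , -16.14203586,   0.30392915]), array([ 1.33245398,  0.13812968, -2.65691331]), 43.9402526733977)
rot total [16.1  0.   0.3] dist 187.82440299593185
[[0.8,-33.1,17.7,0.2,3.23,0.01,0.06],[0.8,-33.1,17.8,-0.8,3.23,0.01,0.06],[0.8,-33.1,17.7,-1.8,3.23,0.01,0.06],[0.8,-33.1,17.6,-2.8,3.23,0.01,0.06],[0.8,-33.0,17.5,-3.8,3.23,0.01,0.06]]
```

```bash
python3 -m creep '[[0.8,-33,17.5,0,3.2,0,0],[0.8,-33,18,-1,3.2,0,0],[0.8,-33,17.5,-2,3.2,0,0],[0.8,-33,17.5,-3,3.2,0,0],[0.8,-33,17.5,-4,3.2,0,0]]'
python3 -m creep '[[0.8,0,0,0,0,0,0],[0.8,0,0,0,0,0,0]]'
python3 - <<'E'
from bay import *
print(inbay())
snap('wrist','w4'); snap('side','s4'); snap('top','t4')
crop('s4',220,60,320,200,4.2,'s4c');crop('t4',260,120,380,230,5,'t4c')
print(state()['qpos'],state()['time_s'])
E
```

```text
time_s: 12.85
ee_pos: [546.9, -189.7, 248.7]
ee_rot: [-163.9, -0.0, 79.4]
force: [1.4, 1.0, -2.4]
gripper_width: 44.2
time_s: 13.1
ee_pos: [546.4, -188.2, 248.3]
ee_rot: [-164.0, -0.0, 79.4]
force: [-0.8, -0.0, -2.8]
gripper_width: 43.8
(array([ -3.57664765,   0.82942828, 128.18214141]), array([-0.04571392, -0.00572472,  0.28676842]), array([-0.77897167, -0.03115788, -2.79699093]), 43.82113194682801)
[-18.78983574  26.3847977   73.80326913  -2.26674486  95.61123542
  -8.15848811] 13.25
```

View pics/w4.png

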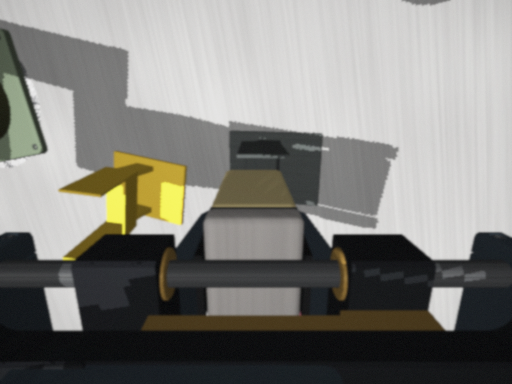

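View pics/s4c.png

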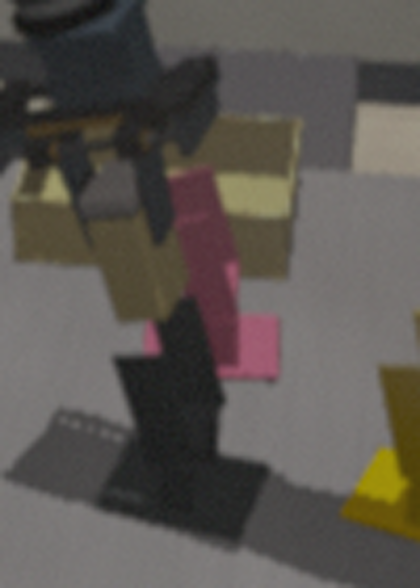

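View pics/t4c.png

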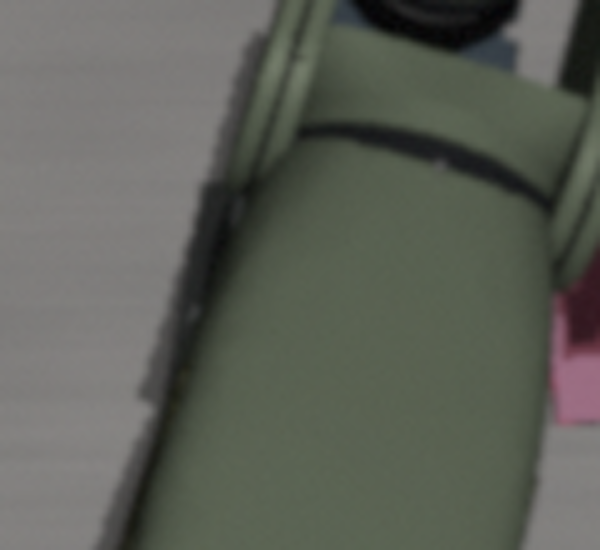

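```bash
python3 - <<'E'
from bay import *
from ov import overlay
g=load('w4')
yaw=-10.9; Rz=R.from_euler('z',yaw,degrees=True)
for p in [(-65,50,8),(65,50,8)]: print(p,proj(g,Rz.apply(p)+[504,-181.2,0]).round(1))
overlay('w4',200,110,340,210,5.5,'w4c',499,-180,yaw)
overlay('s4',220,60,320,200,4.2,'s4d',500.5,-179,yaw)
E
```

```text
(-65, 50, 8) [226.7 128.3]
(65, 50, 8) [320.5 130.7]
```

View pics/w4c.png

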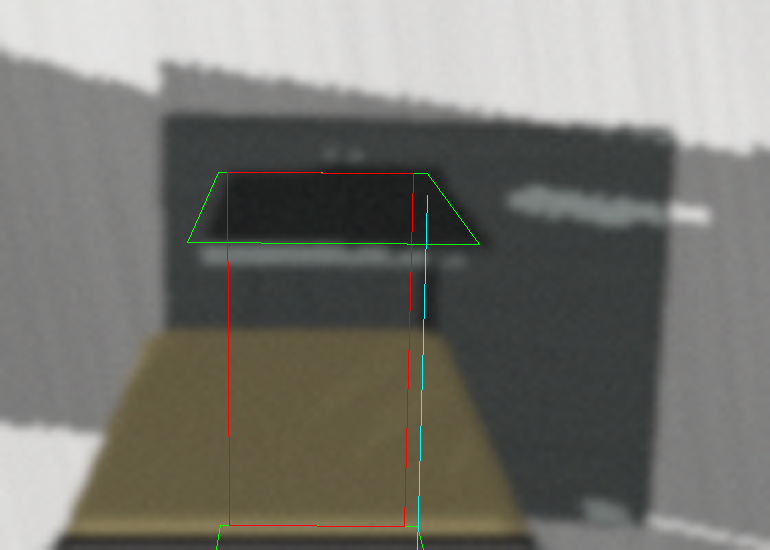

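```bash
python3 - <<'E'
from bay import *
g=load('w4'); s=state(); Rt=R.from_euler('xyz',s['ee_rot'],degrees=True)
def q(p): x=(proj(g,np.array(s['ee_pos'])+Rt.apply(p))-[200,110]+.5)*5.5-.5; return x.round(0)
# tool frame: x ~ +bay y, y ~ +bay x
for tz in (58.4,58.4-110):
  print([q((32,sy,tz)) for sy in(-22,22)])
c=-g['view'][:3,:3].T@g['view'][:3,3]; print(c)
E
```

```text
[array([133., 316.]), array([445., 316.])]
[array([ -6., 585.]), array([569., 585.])]
[ 607.16011483 -122.38161625  412.34693564]
```

```bash
python3 - <<'E'
from bay import *
crop('w4',190,110,340,260,4,'w4e'); im=cv2.imread('pics/w4e.png')
g=load('w4'); s=state(); Rt=R.from_euler('xyz',s['ee_rot'],degrees=True)
def q(p): x=(proj(g,np.array(s['ee_pos'])+Rt.apply(p))-[190,110]+.5)*4-.5; return tuple(int(v) for v in x)
pts=[(32,-22,58.4),(32,22,58.4),(32,22,-51.6),(32,-22,-51.6)]
for i in range(4): cv2.line(im,q(pts[i-1]),q(pts[i]),(0,0,255),1)
print(q((16,0,0)))
cv2.imwrite('pics/w4e.png',im); print(s['ee_pos'],s['ee_rot'])
g=load('w3')
P=(488.8,-10,0); Rz=R.from_euler('z',-10.5,degrees=True)
for p in [(-22,32,110),(22,32,110),(22,-32,110),(-22,-32,110),(-22,32,0),(22,32,0)]: print(proj(g,Rz.apply(p)+P).round(1))
E
```

```text
(248, 407)
[ 546.28314029 -187.67064938  249.16664242] [-1.64040202e+02 -5.33996526e-03  7.94592934e+01]
[222.8 171.7]
[284.1 171.8]
[281.7 252.7]
[225.  252.6]
[233.  150.9]
[274.  150.9]
```

View pics/w4e.png

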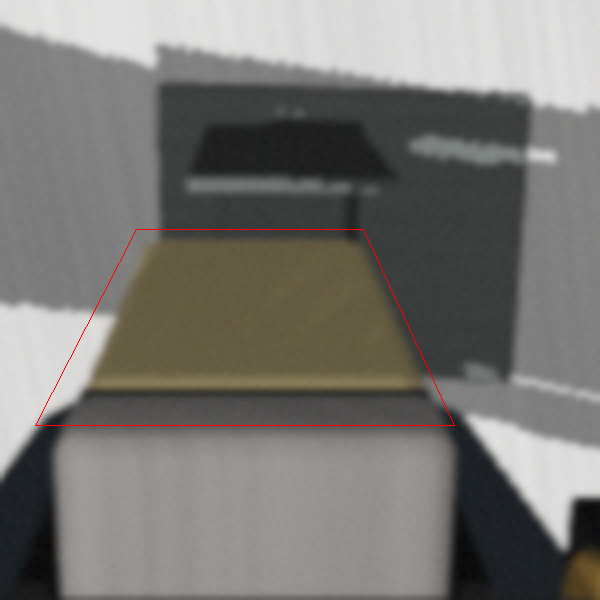

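```bash
python3 -m creep '[[0.8,-2,0,15,0,0,-0.3],[0.8,0,0,25,0,0,0],[0.8,0,0,20,0,0,0],[0.8,0,0,0,0,0,0]]'
python3 - <<'E'
from bay import *
print(inbay((500,-181.5,68)))
snap('wrist','w5'); snap('side','s5')
crop('s5',220,60,320,200,4.2,'s5c');crop('w5',170,100,340,260,4,'w5c')
E
```

```text
time_s: 13.75
ee_pos: [528.2, -186.7, 189.3]
ee_rot: [-163.8, -0.1, 79.7]
force: [-0.1, -0.5, -2.6]
gripper_width: 43.7
(array([-6.15233197,  0.15011574, 66.06694113]), array([-0.05818517,  0.20741058,  0.62791201]), array([-0.14789286, -0.52225138, -2.58143856]), 43.74755856495183)
```

View pics/w5c.png

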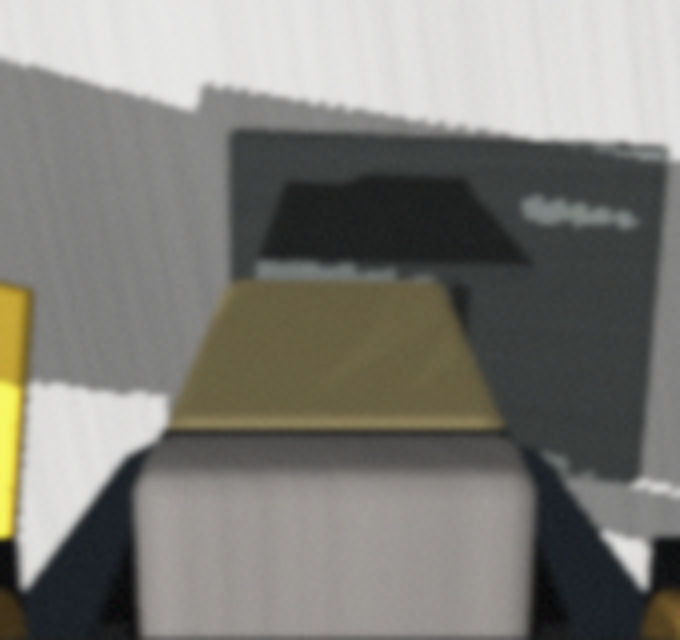

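View pics/s5c.png

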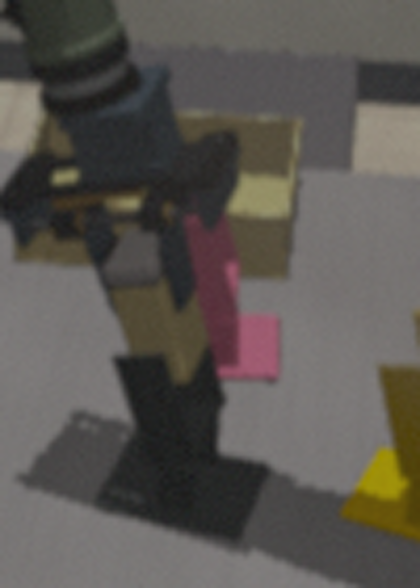

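```bash
python3 -m creep '[[0.8,0,2,15,0,0,0.5],[0.8,0,0,17,0,0,0],[0.8,0,0,15,0,0,0],[0.8,0,0,8,0,0,0],[0.8,0,0,0,0,0,0]]'
python3 - <<'E'
from bay import *
print(inbay((500,-181.5,68)))
E
```

```text
time_s: 14.48
ee_pos: [516.7, -185.0, 137.0]
ee_rot: [-163.9, 0.1, 79.2]
force: [0.1, 0.3, -2.7]
gripper_width: 44.1
(array([-2.63867709, -0.34827594, 12.61301981]), array([-0.07811649,  0.0108555 ,  0.08974492]), array([ 0.0549198 ,  0.32998223, -2.71524579]), 44.076885541366)
```

```bash
python3 -m creep '[[0.8,0,-1,4,0,0,0],[0.8,0,0,3,0,0,0],[0.8,0,0,0,0,0,0]]'
python3 -m creep '[[0.8,0,0,2,0,0,0],[0.8,0,0,0,0,0,0]]'
python3 - <<'E'
from bay import *
print(inbay((500,-181.5,68)))
snap('wrist','w6'); snap('side','s6')
crop('s6',220,60,320,200,4.2,'s6c')
E
```

```text
time_s: 14.85
ee_pos: [514.1, -184.5, 131.0]
ee_rot: [-164.0, 0.1, 79.2]
force: [-0.0, -0.4, -2.7]
gripper_width: 43.8
time_s: 15.1
ee_pos: [513.6, -184.4, 129.0]
ee_rot: [-164.0, 0.1, 79.2]
force: [-0.6, 0.3, -2.6]
gripper_width: 43.8
(array([-3.48321504, -0.4048386 ,  4.0413687 ]), array([-0.08647038, -0.03320044,  0.09133317]), array([-0.56713531,  0.26963695, -2.56097316]), 43.79310573226713)
```

View pics/s6c.png

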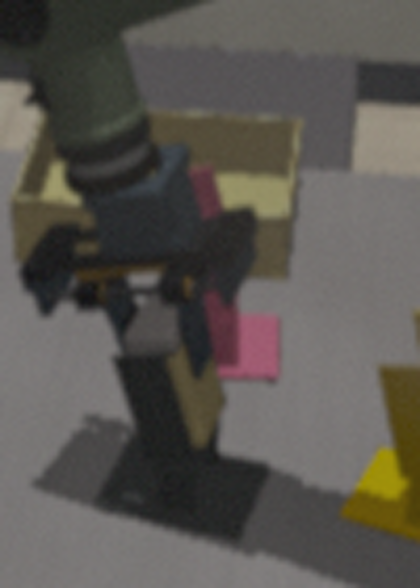

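```bash
python3 -m creep '[[0.8,0,0,2,0,0,0],[0.8,0,0,0,0,0,0]]'
python3 -m creep '[[0.8,0,0,1,0,0,0],[0.8,0,0,0,0,0,0]]'
python3 -m creep '[[0.8,0,0,0.7,0,0,0],[0.8,0,0,0,0,0,0]]'
```

```text
time_s: 15.45
ee_pos: [512.9, -184.3, 127.0]
ee_rot: [-164.0, 0.1, 79.2]
force: [-0.2, 0.6, -3.3]
gripper_width: 44.0
time_s: 15.7
ee_pos: [512.8, -184.3, 126.1]
ee_rot: [-164.0, 0.1, 79.2]
force: [-0.1, 0.1, -3.0]
gripper_width: 43.7
time_s: 15.95
ee_pos: [512.6, -184.3, 125.5]
ee_rot: [-164.0, 0.1, 79.2]
force: [-0.3, 0.1, -2.7]
gripper_width: 44.1
```

```bash
python3 -m creep '[[0.8,0,0,0.7,0,0,0],[0.8,0,0,0,0,0,0]]'
python3 -m creep '[[0.8,0,0,0.7,0,0,0],[0.8,0,0,0,0,0,0]]'
```

```text
time_s: 16.2
ee_pos: [512.6, -184.3, 125.4]
ee_rot: [-164.0, 0.1, 79.2]
force: [0.1, -0.4, 2.6]
gripper_width: 43.8
time_s: 16.45
ee_pos: [512.6, -184.3, 125.4]
ee_rot: [-164.1, 0.1, 79.2]
force: [0.8, 0.2, 5.5]
gripper_width: 44.1
```

```bash
python3 -m creep '[[0.8,0,1,-0.5,0,0,0],[0.8,0,1,0,0,0,0],[0.8,0,0,0,0,0,0]]'
python3 -m creep '[[0.8,0,1,0,0,0,0],[0.8,0,0,0,0,0,0]]'
python3 -m creep '[[0.8,0,0.7,0,0,0,0],[0.8,0,0,0,0,0,0]]'
```

```text
time_s: 16.82
ee_pos: [513.3, -184.5, 125.2]
ee_rot: [-163.9, 0.1, 79.2]
force: [-1.8, 0.5, 6.6]
gripper_width: 43.8
time_s: 17.08
ee_pos: [514.3, -184.6, 124.9]
ee_rot: [-163.9, 0.1, 79.2]
force: [-3.0, 0.0, 6.4]
gripper_width: 44.0
time_s: 17.32
ee_pos: [514.9, -184.8, 124.7]
ee_rot: [-163.9, 0.1, 79.2]
force: [-1.7, -0.2, 6.6]
gripper_width: 44.3
```

```bash
python3 -m creep '[[0.8,0,0.7,0,0,0,0],[0.8,0,0,0,0,0,0]]'
python3 -m creep '[[0.8,0,0.7,0,0,0,0],[0.8,0,0,0,0,0,0]]'
python3 - <<'E'
from bay import *
print(inbay((500,-181.5,68)))
E
```

```text
time_s: 17.58
ee_pos: [515.6, -184.9, 124.6]
ee_rot: [-163.9, 0.1, 79.2]
force: [-2.4, 0.6, 7.1]
gripper_width: 43.8
time_s: 17.82
ee_pos: [516.2, -185.0, 124.4]
ee_rot: [-163.9, 0.1, 79.2]
force: [-1.8, 0.2, 6.6]
gripper_width: 43.5
(array([ 0.28908947, -0.52198399,  0.37266914]), array([-0.10033278,  0.0755764 ,  0.0982399 ]), array([-1.77252184,  0.20395737,  6.58156578]), 43.50011643004183)
```

```bash
python3 -m creep '[[0.8,0,0.7,0,0,0,0],[0.8,0,0,0,0,0,0]]'
python3 -m creep '[[0.8,0,0.7,0,0,0,0],[0.8,0,0,0,0,0,0]]'
python3 - <<'E'
from bay import *
print(inbay((500,-181.5,68)))
snap('wrist','w7'); snap('side','s7')
crop('s7',230,100,300,190,6,'s7c'); crop('w7',170,100,350,250,4,'w7c')
E
```

```text
time_s: 18.08
ee_pos: [516.6, -185.1, 124.3]
ee_rot: [-163.8, 0.1, 79.2]
force: [-2.6, 0.3, 8.1]
gripper_width: 43.7
time_s: 18.32
ee_pos: [516.7, -185.1, 124.3]
ee_rot: [-163.8, 0.1, 79.2]
force: [-4.0, 0.8, 9.5]
gripper_width: 43.9
(array([ 0.63340521, -0.51922228,  0.37992443]), array([-0.09478391,  0.19549463,  0.06901276]), array([-3.96363813,  0.8424388 ,  9.46924556]), 43.904596729995816)
```

View pics/s7c.png

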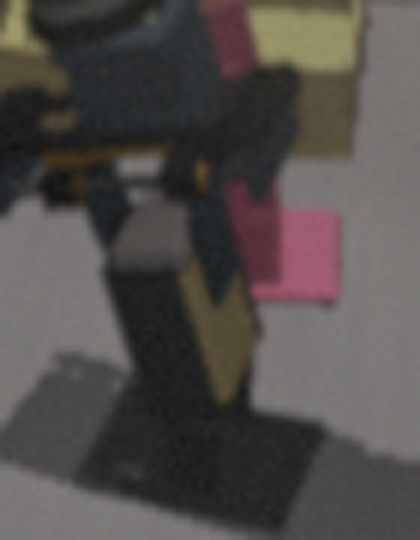

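View pics/w7c.png

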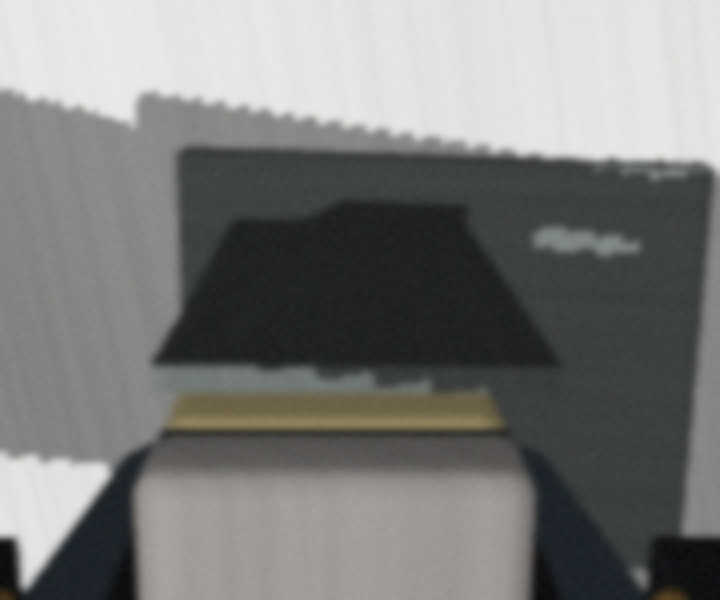

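```bash
python3 -m creep '[[0.8,0,0.7,0,0,0,0],[0.8,0,0,0,0,0,0]]'
python3 -m creep '[[0.8,0,0.7,0,0,0,0],[0.8,0,0,0,0,0,0]]'
```

```text
time_s: 18.68
ee_pos: [516.7, -185.1, 124.3]
ee_rot: [-163.7, 0.1, 79.2]
force: [-5.9, 0.5, 10.0]
gripper_width: 43.6
time_s: 18.92
ee_pos: [516.8, -185.1, 124.3]
ee_rot: [-163.6, 0.1, 79.2]
force: [-7.0, 1.1, 11.2]
gripper_width: 44.2
```

```bash
python3 -m creep '[[0.8,0,-1.5,0,0,0,0],[0.8,0,0,0,0,0,0]]'
python3 -m creep '[[0.35,0,0,0,0,0,0],[0.2,0,0,0,0,0,0],[0.0,0,0,0,0,0,0],[0,0,0,0,0,0,0],[0,0,0,0,0,0,0]]'
python3 - <<'E'
from bay import *
print(inbay((500,-181.5,68)))
snap('wrist','w8'); snap('side','s8')
crop('s8',230,100,300,190,6,'s8c'); crop('w8',170,100,350,250,4,'w8c')
E
```

```text
time_s: 19.18
ee_pos: [516.6, -185.1, 124.3]
ee_rot: [-163.8, 0.1, 79.2]
force: [-4.2, 0.4, 9.2]
gripper_width: 43.9
time_s: 19.8
ee_pos: [518.5, -185.4, 122.8]
ee_rot: [-164.0, 0.1, 79.2]
force: [0.3, 0.0, 0.2]
gripper_width: 89.9
(array([ 3.04949342, -0.41021864, -0.5579466 ]), array([-0.08751568, -0.03955946,  0.09049084]), array([0.31184051, 0.04436644, 0.20817709]), 89.85300462454985)
```

View pics/s8c.png

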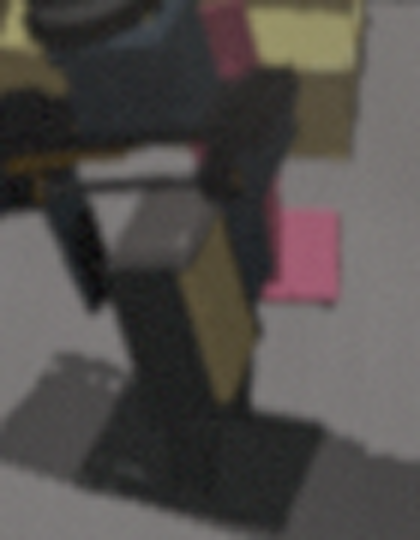

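View pics/w8c.png

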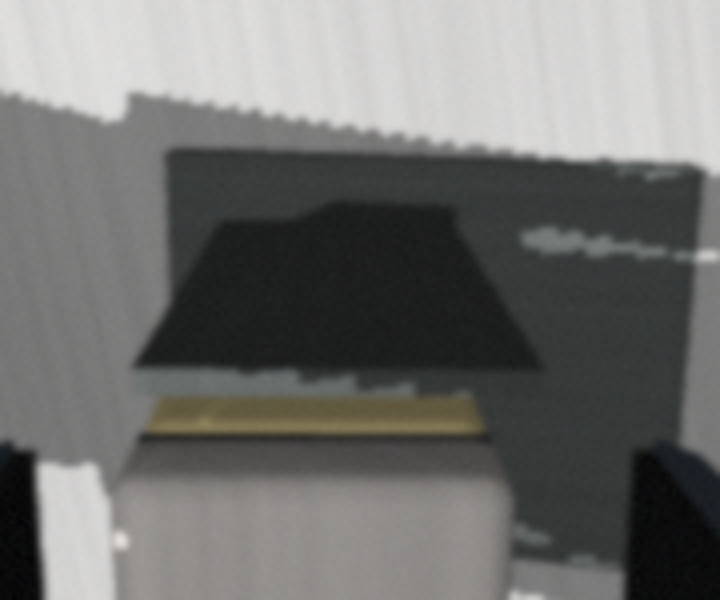

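```bash
python3 -m creep '[[0,0,-2,-10,0,0,0],[0,0,0,-30,0,0,0],[0,0,0,-40,0,0,0],[0,0,0,-40,0,0,0],[0,0,0,-20,0,0,0]]'
python3 - <<'E'
from bay import *
print(inbay((500,-181.5,68)),state()['time_s'])
snap('wrist','w9'); snap('side','s9')
crop('s9',230,100,300,190,6,'s9c'); crop('w9',170,100,350,250,4,'w9c')
E
```

```text
time_s: 20.52
ee_pos: [555.6, -192.4, 261.1]
ee_rot: [-164.3, 0.1, 79.2]
force: [-0.0, -0.7, -0.6]
gripper_width: 91.2
(array([  1.38578074,  -0.31842421, 142.87710034]), array([-0.1238817 , -0.30787478,  0.08355349]), array([-0.00161175, -0.66255167, -0.57647479]), 91.19209304195475) 20.525
```

View pics/s9c.png

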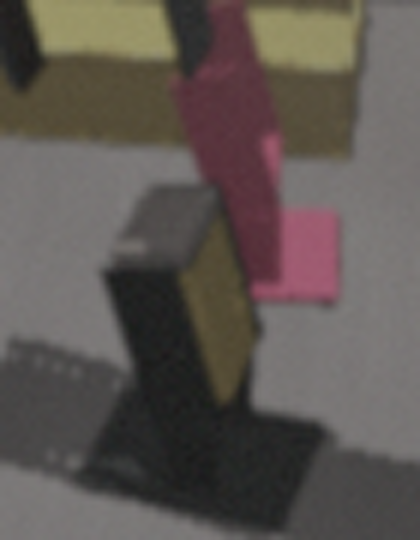

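View pics/w9c.png

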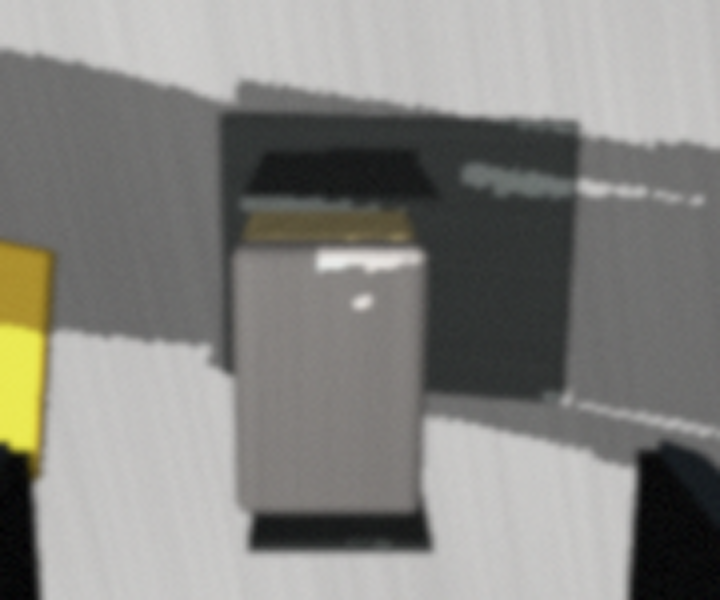

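```bash
python3 -m creep '[[0,0,0,-30,0,0,0],[0,40,0,0,-4,0,0],[0,50,0,0,-4,0,0],[0,50,0,0,-4,0,0],[0,50,0,0,-4,0,0]]'
python3 -m creep '[[0,40,0,0,0,0,0],[0,0,0,0,0,0,0],[0,0,0,0,0,0,0]]'
python3 - <<'E'
from ov import *
snap('side','sA'); snap('top','tA')
yaw=-10.8;x,y=499,-181
Rb,t=bayT(x,y,yaw)
def tin(fn,x0,y0,x1,y1,s,out):
    g=load(fn); crop(fn,x0,y0,x1,y1,s,out); im=cv2.imread(f'pics/{out}.png')
    P=lambda p: tuple(int(q) for q in np.round((proj(g,Rb.apply(p)+t)-[x0,y0]+.5)*s-.5))
    q=[(a,b) for a,b in((-22,-32),(22,-32),(22,32),(-22,32))]
    for i in range(4):
        cv2.line(im,P((*q[i-1],110)),P((*q[i],110)),(0,0,255),1); cv2.line(im,P((*q[i],0)),P((*q[i],110)),(0,0,255),1); cv2.line(im,P((*q[i-1],0)),P((*q[i],0)),(0,0,255),1)
    return im
a=tin('tA',280,130,360,215,6,'a'); b=tin('sA',235,105,295,190,6,'b')
cv2.imwrite('pics/ab.png',np.hstack([a,b][:2])[:, :800])
E
```

```text
time_s: 21.25
ee_pos: [597.6, -5.6, 285.9]
ee_rot: [180.0, 0.1, 79.2]
force: [-0.5, -0.7, -0.6]
gripper_width: 91.2
time_s: 21.62
ee_pos: [605.1, 31.7, 285.9]
ee_rot: [-179.9, 0.1, 79.2]
force: [-0.2, -0.0, -0.1]
gripper_width: 90.9
```

View pics/ab.png

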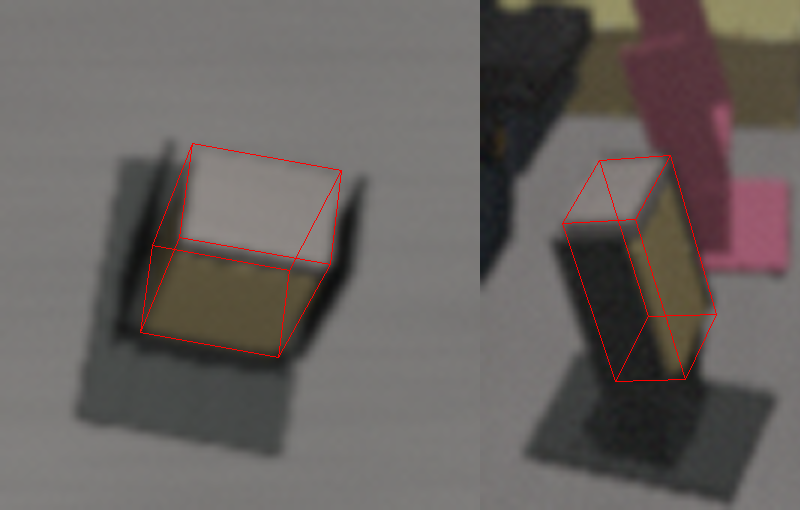

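View pics/tA.png

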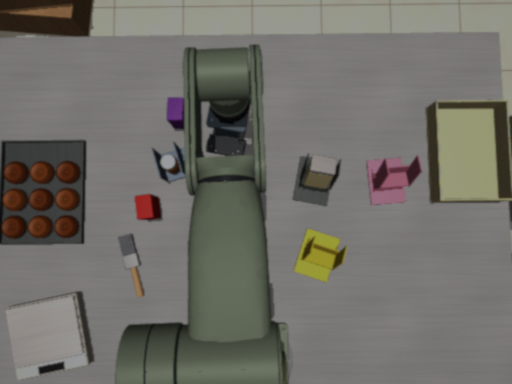

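```bash
python3 - <<'E'
from workcell import job_done,state
print(job_done(),state()['time_s'],state()['force'])
E
```

```text
the job is handed in; nothing more can be done
the job is handed in; nothing more can be done
```

The tin is in the grey tilted rack, and I handed the job in at about 21.7 s on the robot's clock.

1. **Carrier:** I gripped the tin by its narrow sides (63.9 mm opening) and lifted it straight out.
2. **Bench:** I stood it upright on open bench at about (489, -10), let go, and took it again across the broad faces (44 mm opening).
3. **Rack:** I tilted it 16° and lowered it between the cheeks until I felt the ledge. I then slid it back until the rest stopped it, let go, and backed off along its own tilt.

**Last checks:** after I backed off, the top and side pictures matched a drawn model of the tin sitting flat on the ledge against the rest. It was lid up and centred between the cheeks, to within the 2 mm camera calibration. The highest force in my readings was about 13 N.

The jar and the brush looked unmoved in the last top picture. The arm hid the bowl in that view, so I did not confirm it at the end; I recorded no contact near it.

The cameras disagreed by about 2–3 mm on where the rack stands. I settled that by feeling for contact with the ledge and the back rest.

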